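# Set the angle gauge on the stone in the specimen tub

## Robot

A 7-joint arm with a two-finger parallel gripper is mounted at the origin on the work surface. World frame = base frame: x ahead of the robot, y to its left, z up, the work surface at z = 0. Lengths are in mm, angles in rad, forces in N, time in s.
With the tool pointing down it reaches from about 400 to 850 mm from the base axis. Payload 10.4 kg.
Tool frame: the origin (TCP) lies midway between the tips of the shut fingers; the grasp point (between the pads) lies 19 mm behind it; z points along the fingers, y is the direction in which the jaws open and shut (so a half turn about z gives the same grasp; the last joint's range is limited). The gripper opens to 85 mm and grips with 20 to 120 N. Pads are 22 mm wide; open, the fingers measure 114 mm over their backs; the gripper's body (76 mm by 85 mm) begins 54 mm behind the grasp point. The pads swing forward as they close: fully open they stand 13 mm farther back than shut.
Start: joints at [-1.177, 0.332, -0.065, 1.46, 0.022, 1.35, -0.088], TCP at [253.013, 571.523, 198.238] pointing down, gripper open.
Joint ranges: [-2.6, 2.6], [-0.5, 2.12], [-1.47, 1.34], [0.16, 2.42], [-1.27, 4.41], [0.06, 2.06], [-2.6, 2.6]. Speed limits (rad/s): [2.22, 2.22, 2.79, 2.79, 3.14, 3.14, 3.14].

## Interface

Orientations are given as [roll, pitch, yaw] about the fixed x, y, z axes, in that order (R = Rz(yaw) Ry(pitch) Rx(roll)).
In Python, from cell import ctrl gives the robot as it stands. The module is installed in compiled form; this text tells all that it offers.
- The arm moves only by the shell command python3 -m handwheel 'ROWS' [FORCE]. ROWS is JSON, a list of rows, each a list of 3 entries, a list of its own where there are three numbers: the turn, a rotation vector about the tool's x, y, z in units of 10 degrees (1.0 is 10 degrees), then the shift along the tool's x, y, z in units of 30 mm (1.0 is 30 mm), then the opening, from 0 (shut) to 1 (fully open). In form: [[[ax, ay, az], [tx, ty, tz], jaw], ...]. A call has 1 to 20 rows; each row shifts and turns the commanded pose from where the row before left it, along the tool's axes as they then stand; what a row does not reach is not made up. A row lasts 1/8 s, in which the tool goes at most 62.5 mm and 10.7 degrees, less where a joint would pass 70% of its speed; a pose out of reach is approached as far as the arm can. A call is refused whole if a number of a shift passes 1 or a number of a turn 1, either way. A call with a gripper value outside its range is refused whole. The fingers move at their own pace and stop on an object; FORCE is the grip in N (left out, the last holds). Time passes only in rows, so rows that do not move let the fingers close. It gives the time, the measured TCP pose, the force and the opening at its end, in the units of the state.
- ctrl.observe(): the state, without advancing time (a new reading comes with each control period).
- ctrl.capture(name): name is "side" or "top" or "wrist"; returns a dict with "img" (384x512x3 uint8, red, green, blue), "K" (3x3 intrinsics, pixels), "T" (4x4, takes a point from camera to world coordinates); the wrist camera has in their place "hand_eye" (4x4, takes a point from camera to tool coordinates, whose origin is the TCP and whose axes are the flange's). Camera axes: x right, y up, looking along -z (the intrinsics and any distortion apply to the point x, -y, -z); pixel columns grow to the right and rows downward; lengths in mm; the calibration is good to about 2 mm. A picture is of the moment at which its call begins: read the wrist's pose just before it. There is no depth.
- ctrl.job_done(): hands the job in, once; it reports no verdict.
The state is a dict: "time_s": time; "joint_positions": joint angles; "qvel": joint speeds; "joint_torque": joint torques, N m; "eef_pos": TCP position; "tcp_rot": TCP orientation; "force": force on the tool from outside, world axes, zero at the start; "torque": the same for the moment, N m; "grip_width": finger opening in mm.
Only numpy, scipy, OpenCV 4.12 (cv2) and the standard library are available. Lean on these libraries where they do the work, as an engineer would, in place of code of your own. Each camera call takes 0.05 s, during which the arm holds its last target. There are 200 camera calls.

## Task

Tip the blue lid of the specimen tub up by its yellow tab, with its far edge still on the rim, then lift it off and lay it flat, right way up, on the bare counter clear of the tub. Take the angle gauge by its black grip, stand it upright on top of the stone in the tub and, keeping its foot lightly on the stone, rock it over until its swinging red pointer settles on the green mark. Finish while holding it there, still gripped and touching the stone, and leave the jar, pine cone and hand lens alone.

Things in the scene. Friction and masses are not known exactly. Their poses are not given: they have to be found in the camera images.
- tub: White round open tub fixed to the counter, outer diameter 152 at the foot and 156 at the rim, 60 high, wall 4, floor 5 thick. Origin: centre of its underside, z up.
- stone: Grey knobbly stone fixed on the tub floor, about 110 across. Its top is a dome of radius 45 (part of a ball centred 45 under the crest), whose smooth crest stands 40 above the tub floor, 45 above the counter, 15 below the tub rim; the lower knobs round it are not reached by the gauge. Origin: under the crest, on the tub floor, z up.
- stone_top (a point): The crest of the stone, where the gauge's foot goes; 40 above the stone's origin.
- lid: Loose blue round lid, 120 g: a plate of diameter 164, 5 thick, lying on the tub rim, over a locating disc of diameter 136, 6 thick, that drops into the tub with 4 to 6 play all round. Origin: centre of the underside of the disc (54 above the counter while seated, 0 when laid on the counter), z up. An upright yellow tab stands on the plate near the edge at the lid's -x side.
- lid_tab (a point): Centre of the yellow tab: 12 thick (along the lid's x), 40 wide (along its y), 26 high; it stands on the plate's top, 62 from the lid's centre. This point is 24 above the lid's origin, 13 above the plate's top.
- lid_mid (a point): Middle of the lid's thickness, on its axis, 5.5 above its origin.
- lid_far (a point): Point of the plate's underside at the edge opposite the tab (78 from the centre, +x of the lid), about which the lid tips on the rim.
- gauge: Loose upright angle gauge, 300 g, 154 high: a flat steel foot 84 (x) by 44 (y) by 12 high, a white round dial of diameter 92, 10 thick, in its x-z plane, centred 66 above the underside, and a black grip block on top. It stands on the counter. Origin: centre of the underside of the foot, z up, y the axis of the dial. The pointer hangs straight down by its weight, so the gauge must lean (top towards the side where the mark is) to bring the mark under it.
- gauge_mid (a point): Point on the gauge half-way up, 77 above the underside of its foot.
- gauge_grip (a point): Centre of the black grip block, 36 wide (gauge x), 22 thick (gauge y), 36 high; 136 above the underside of the foot. The dial's top edge lies 24 below this point.
- gauge_foot (a point): Centre of the underside of the gauge's foot.
- pointer (a joint): Angle (rad) of the red swinging pointer on the gauge, about the gauge's y axis at the dial's centre: 0 when it points at the middle of the foot, positive towards the gauge's -x. It swings freely, lightly damped, and settles within about 1 s. Seen on both faces of the dial.
- mark (a joint): Angle (rad) of the green mark clip on the dial's lower edge, measured like the pointer's; 0.24 to 0.45, stiff, stays as it is. The pointer is on the mark when both angles are equal.
- pointer_tip (a point): Point near the pointer's tip, 38 from the dial's centre, in the dial's mid-plane.
- mark_spot (a point): Middle of the green mark, which is 10 wide; 38 from the dial's centre, in the dial's mid-plane.
- jar: Bystander: amber jar with black cap, diameter 60, 80 high. Origin: centre of its underside.
- cone: Bystander: brown pine cone standing upright, diameter 62, 78 high. Origin: centre of its underside.
- lens: Bystander: round hand lens lying flat, ring diameter 72, 12 high, handle 70 long to its -x. Origin: under the ring's centre. The counter to the robot's right (-y side) of the tub is bare.

How it is judged:
By the outcome, as a careful person would: the job done as asked, in the order asked, and still so for the second after the job is handed in, while the arm keeps its last pose, push and grip.
It also fails if it takes over 67 s, if anything falls off the work surface, if the arm or the gripper's body presses on something with over 40 N, if the wrist force passes 120 N, or if a joint passes its speed limit or range.

## Working session

There is one attempt and no reset: what is moved stays moved. The work goes in short steps, Python scripts to look and compute and a shell command to move; the robot and the scene stay as the last step left them, time stands still between calls to the robot, and variables do not carry over. Pictures are saved under pics/ and viewed, about 8 in all and at most 12, crops included, and the job is handed in when it is done.

```bash
mkdir -p pics
cat > h.py <<'E'
import numpy as np, cv2
from scipy.spatial.transform import Rotation as Ro
from cell import ctrl
def tool():
    s=ctrl.observe(); T=np.eye(4); T[:3,:3]=Ro.from_euler('xyz',s['tcp_rot']).as_matrix(); T[:3,3]=s['eef_pos']; return T,s
def cam(n):
    T,s=tool(); c=ctrl.capture(n)
    if n=='wrist': c['T']=T@c['hand_eye']
    return c
def save(c,f): cv2.imwrite('pics/'+f,c['img'][:,:,::-1])
def ray(c,uv):
    K=c['K'];d=np.array([(uv[0]-K[0,2])/K[0,0],-(uv[1]-K[1,2])/K[1,1],-1.]);return c['T'][:3,3],c['T'][:3,:3]@d
def onz(c,uv,z):
    o,d=ray(c,uv);return o+d*(z-o[2])/d[2]
def proj(c,p):
    q=np.linalg.inv(c['T'])@np.append(p,1);K=c['K'];return K[0,0]*q[0]/-q[2]+K[0,2],K[1,1]*-q[1]/-q[2]+K[1,2]
def tri(l):
    A=0;b=0
    for c,uv in l:
        o,d=ray(c,uv);d=d/np.linalg.norm(d);P=np.eye(3)-np.outer(d,d);A=A+P;b=b+P@o
    return np.linalg.solve(A,b)
def blobs(img,lo,hi,amin=60):
    m=cv2.inRange(cv2.cvtColor(img,cv2.COLOR_RGB2HSV),np.array(lo),np.array(hi))
    n,_,st,ce=cv2.connectedComponentsWithStats(m)
    return m,[(st[i].tolist(),ce[i].round(1).tolist()) for i in range(1,n) if st[i][4]>amin]
E
python3 - <<'E'
from h import *
np.set_printoptions(precision=1,suppress=True)
ims=[]
for n in('top','side'):
    c=cam(n);ims.append(c['img']);print(n,c['K'].tolist(),c['T'].round(2).tolist(),[k for k in c])
    for nm,lo,hi in(('yellow',(22,120,100),(34,255,255)),('blue',(95,100,50),(130,255,255)),('green',(45,100,60),(85,255,255)),('red',(0,150,80),(6,255,255)),('black',(0,0,0),(180,255,45))):
        print(nm,blobs(c['img'],lo,hi,40)[1][:6])
    save(c,n+'0.png')
print(ctrl.capture('wrist')['hand_eye'].round(3).tolist(),tool()[1])
E
```

```text
top [[370.17033815457575, 0.0, 253.38586299966218], [0.0, 370.17033815457575, 188.9952472402857], [0.0, 0.0, 1.0]] [[0.01, 1.0, -0.09, 549.09], [-1.0, 0.01, 0.0, 88.17], [0.0, 0.09, 1.0, 927.13], [0.0, 0.0, 0.0, 1.0]] ['img', 'K', 'T']
yellow [([265, 244, 18, 7, 91], [273.7, 246.8]), ([6, 292, 70, 65, 1429], [55.1, 334.5])]
blue [([242, 185, 70, 70, 3762], [276.9, 219.0])]
green [([66, 57, 43, 73, 576], [91.1, 94.7])]
red [([0, 52, 102, 95, 5206], [48.9, 98.7])]
black [([407, 35, 105, 112, 7974], [464.2, 90.2]), ([46, 112, 65, 29, 155], [79.3, 125.8]), ([257, 115, 22, 22, 229], [267.3, 123.6]), ([170, 211, 24, 19, 199], [180.8, 219.3])]
side [[364.8597185133857, 0.0, 253.99710528532376], [0.0, 364.8597185133857, 190.31093835246048], [0.0, 0.0, 1.0]] [[-0.94, 0.23, -0.25, 424.95], [-0.34, -0.59, 0.73, 666.99], [0.02, 0.77, 0.64, 614.62], [0.0, 0.0, 0.0, 1.0]] ['img', 'K', 'T']
yellow []
blue [([255, 175, 69, 47, 2388], [287.2, 198.1])]
green [([53, 325, 25, 59, 587], [63.7, 348.5])]
red [([0, 320, 58, 64, 3094], [26.9, 353.0])]
black [([195, 74, 79, 53, 2714], [236.5, 100.5]), ([189, 171, 20, 16, 271], [198.4, 178.7]), ([251, 225, 20, 27, 380], [260.5, 238.0]), ([244, 271, 30, 26, 177], [260.4, 284.7]), ([58, 328, 23, 56, 292], [69.3, 357.5])]
[[0.001, 0.961, 0.278, 70.547], [1.0, -0.0, -0.001, -0.579], [-0.001, 0.278, -0.961, -175.262], [0.0, 0.0, 0.0, 1.0]] {'time_s': 0.15, 'joint_positions': array([-1.2,  0.3, -0.1,  1.5,  0. ,  1.3, -0.1]), 'qvel': array([ 0., -0., -0., -0.,  0.,  0., -0.]), 'joint_torque': array([  0. , -62.6,   0. , -39.2,   0. ,   0. ,   0. ]), 'eef_pos': array([252.9, 571.2, 197.6]), 'tcp_rot': array([-3.1,  0. ,  2.7]), 'force': array([ 0.9,  0.2, -0.5]), 'torque': array([0., 0., 0.]), 'grip_width': 85.26236648449553}
```

```bash
python3 -c "
import cv2,numpy as np
a=cv2.imread('pics/top0.png');b=cv2.imread('pics/side0.png')
cv2.imwrite('pics/both0.png',cv2.resize(np.vstack([a,b]),(400*1,600)) if 0 else cv2.resize(np.hstack([a,b]),(800,300)))"
```

```text
(no output)
```

View pics/top0.png

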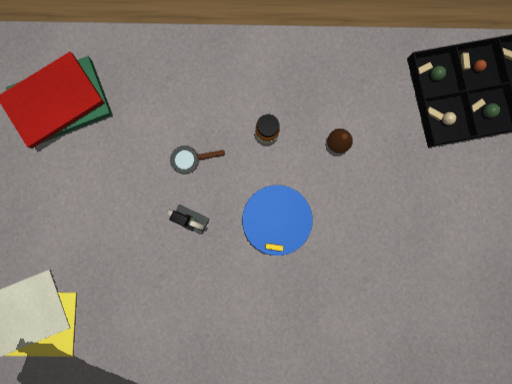

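View pics/side0.png

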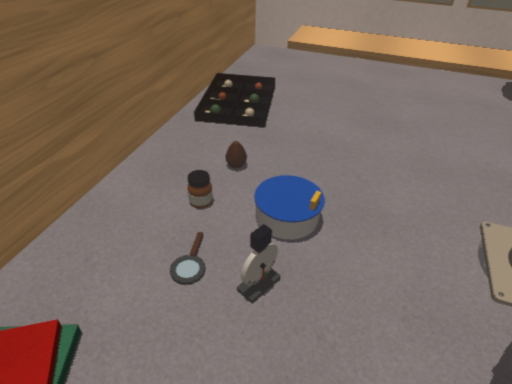

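The top view shows the lid at (277,219) with its tab at (274,247) towards the robot, the gauge at about (188,219), the lens at (184,160), the jar at (267,126) and the cone at (340,140). The side view shows the lid at (288,198), the gauge grip at (260,238) and its foot at (260,284).

Run:
```python
from h import *
np.set_printoptions(precision=1,suppress=True)
t=cam('top');s=cam('side')
m,_=blobs(t['img'],(95,100,50),(130,255,255)); m2,_=blobs(t['img'],(22,120,100),(34,255,255)); m2[280:]=0
cn=max(cv2.findContours(m,0,1)[0],key=cv2.contourArea)[:,0,:]
P=np.array([onz(t,p,65) for p in cn+0.]); (cx,cy),r=cv2.minEnclosingCircle(P[:,:2].astype(np.float32)); print('lid',cx,cy,r)
ys,xs=np.nonzero(m2); Q=np.array([onz(t,p,91)[:2] for p in np.c_[xs,ys]+0.],np.float32); print('tab top',cv2.minAreaRect(Q),Q.mean(0))
def rect(c,box,z):
    x,y,w,h=box; mm,_=blobs(c['img'],(0,0,0),(180,255,45)); k=np.zeros_like(mm);k[y:y+h,x:x+w]=mm[y:y+h,x:x+w]; v,u=np.nonzero(k); Q=np.array([onz(c,p,z)[:2] for p in np.c_[u,v]+0.],np.float32); print(cv2.minAreaRect(Q),Q.mean(0))
rect(t,(168,208,28,24),154)
print('grip tri',tri([(t,(180.8,218.8)),(s,(260.5,238))]))
print('foot side',onz(s,(260,284),6))
print('jar',onz(t,(267,124),80),'cone',onz(t,(340,140),60),'lens',onz(t,(184,160),6))
a=t['img'][190:250,150:230];b=s['img'][215:305,220:300]
cv2.imwrite('pics/z.png',np.vstack([cv2.resize(a,(560,420//1),interpolation=2)[:,:,::-1][:280*0+300],cv2.resize(b,(560,300*1),interpolation=2)[:,:,::-1]]))
```

```text
lid 558.2122802734375 30.350217819213867 82.01652526855469
tab top ((497.22198486328125, 39.011173248291016), (38.85273361206055, 11.59602165222168), 82.7667007446289) [497.2  38.6]
((554.7056274414062, 231.31521606445312), (54.7489013671875, 24.876296997070312), 69.2469253540039) [555.1 236.1]
grip tri [556.9 240.2 133.7]
foot side [552.6 244.6   6. ]
jar [780.5  56.3  80. ] cone [ 749.7 -118.9   60. ] lens [705.  261.3   6. ]
```

View pics/z.png

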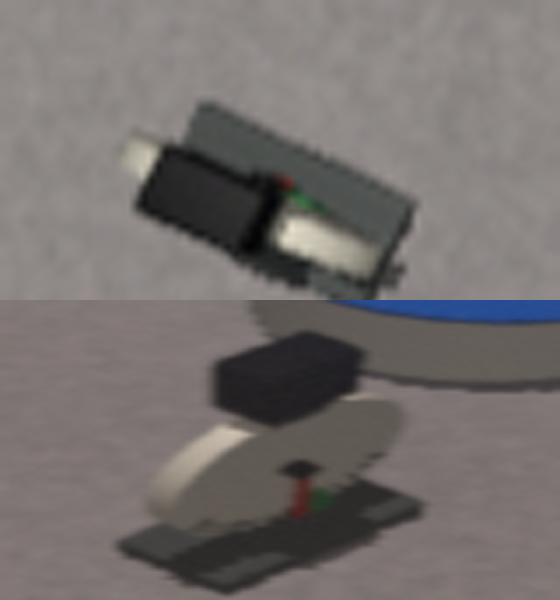

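The crop shows the green mark on the right of the pointer in the top view, so the gauge's -x points about world (-0.36,-0.93) and its yaw is about 69°. Next I work out the approach above the tab.

```bash
cat >> h.py <<'E'
def Rd(yaw,tilt=(0,0,0)):  # tool down with yaw deg, then world-rotation-vector tilt deg
    return (Ro.from_rotvec(np.radians(tilt))*Ro.from_euler('xyz',[180,0,yaw],degrees=True)).as_matrix()
def plan(p,R=None):
    T,s=tool(); R=T[:3,:3] if R is None else R
    rv=np.degrees(Ro.from_matrix(T[:3,:3].T@R).as_rotvec())/10
    print('turn',rv.round(2),'shift after turn',(R.T@(np.array(p)-T[:3,3])/30).round(2),'shift before turn',(T[:3,:3].T@(np.array(p)-T[:3,3])/30).round(2))
def st():
    s=ctrl.observe(); print('t',round(s['time_s'],2),'p',s['eef_pos'].round(1),'rpy',np.degrees(s['tcp_rot']).round(1),'F',s['force'].round(1),'w',round(s['grip_width'],1),'q',s['joint_positions'].round(2))
E
python3 -c "
from h import *
st();plan([497,38.8,205],Rd(82.5))"
```

```text
t 0.25 p [253.  571.3 197.8] rpy [-180.     0.   156.1] F [ 0.2  0.6 -0.1] w 85.3 q [-1.18  0.33 -0.06  1.46  0.02  1.35 -0.09]
turn [-0.    0.    7.36] shift after turn [-16.54  10.38  -0.24] shift before turn [-14.62 -12.94  -0.23]
```

```bash
python3 -m handwheel '[[[0,0,0],[-0.86,-0.76,-0.05],1],[[0,0,0],[-0.86,-0.76,0],1],[[0,0,0],[-0.86,-0.76,0],1],[[0,0,0],[-0.86,-0.76,0],1],[[0,0,0],[-0.86,-0.76,0],1],[[0,0,0],[-0.86,-0.76,0],1],[[0,0,0],[-0.86,-0.76,0],1],[[0,0,0],[-0.86,-0.76,0],1],[[0,0,0],[-0.86,-0.76,0],1],[[0,0,0],[-0.86,-0.76,0],1],[[0,0,0],[-0.86,-0.76,0],1],[[0,0,0],[-0.86,-0.76,0],1],[[0,0,0],[-0.86,-0.76,0],1],[[0,0,0],[-0.86,-0.76,0],1],[[0,0,0],[-0.86,-0.76,0],1],[[0,0,0],[-0.86,-0.76,0],1],[[0,0,0],[-0.86,-0.76,0],1]]' 60
python3 -m handwheel '[[[0,0,0.92],[0,0,0],1],[[0,0,0.92],[0,0,0],1],[[0,0,0.92],[0,0,0],1],[[0,0,0.92],[0,0,0],1],[[0,0,0.92],[0,0,0],1],[[0,0,0.92],[0,0,0],1],[[0,0,0.92],[0,0,0],1],[[0,0,0.92],[0,0,0],1],[[0,0,0],[0,0,0],1]]'
python3 - <<'E'
from h import *
np.set_printoptions(precision=1,suppress=True)
st(); c=cam('wrist'); save(c,'w1.png')
m,b=blobs(c['img'],(22,120,100),(34,255,255)); print('yellow',b)
for b_ in b: print(onz(c,b_[1],91))
m,b=blobs(c['img'],(95,100,50),(130,255,255)); print('blue',b)
plan([497,38.8,140],Rd(82.5))
E
```

```text
time_s: 2.38
eef_pos: [497.5, 38.5, 199.8]
tcp_rot: [3.141, 0.0, 2.725]
force: [0.6, -1.0, 0.0]
grip_width: 86.0
time_s: 3.5
eef_pos: [497.1, 39.6, 199.7]
tcp_rot: [3.142, -0.0, 1.441]
force: [-0.0, 0.7, 0.1]
grip_width: 85.1
t 3.5 p [497.1  39.6 199.7] rpy [180.   -0.   82.6] F [-0.   0.7  0.1] w 85.1 q [-0.6  0.   0.4  1.8 -0.   1.3 -0.3]
yellow []
blue [([238, 86, 172, 168, 21901], [326.0, 169.2])]
turn [-0. -0.  0.] shift after turn [-0.  0.  2.] shift before turn [-0. -0.  2.]
```

View pics/w1.png

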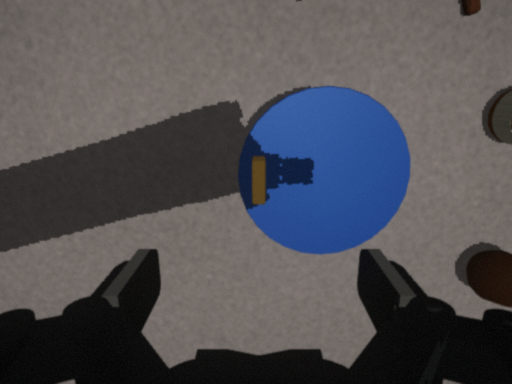

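The wrist view shows the tab at (259,180) in the arm's shadow, square to the jaws.

Run:
```python
from h import *
c=cam('wrist');m,b=blobs(c['img'],(12,120,60),(34,255,255)); 
m[:150]=0;m[215:]=0;m[:,:240]=0;m[:,285:]=0
v,u=np.nonzero(m);Q=np.array([onz(c,p,91)[:2] for p in np.c_[u,v]+0.],np.float32);print(cv2.minAreaRect(Q),Q.mean(0).round(1))
m,b=blobs(c['img'],(95,100,20),(130,255,255));cn=max(cv2.findContours(m,0,1)[0],key=cv2.contourArea)[:,0,:]
P=np.array([onz(c,p,65)[:2] for p in cn+0.],np.float32);print('lid',cv2.minEnclosingCircle(P))
```

```text
((496.43682861328125, 39.41792678833008), (41.28487777709961, 10.629958152770996), 83.02597045898438) [496.7  40. ]
lid ((557.5718994140625, 29.89774513244629), 81.38484191894531)
```

```bash
python3 -m handwheel '[[[0,0,0],[0,0,1],1],[[0,0,0],[0,0,1],1],[[0,0,0],[0,0,1],1],[[0,0,0],[0,0,0.8],0.6],[[0,0,0],[0,0,0.3],0.5],[[0,0,0],[0,0,0.24],0.5]]' 60
python3 -m handwheel '[[[0,0,0],[0,0,0],0],[[0,0,0],[0,0,0],0],[[0,0,0],[0,0,0],0],[[0,0,0],[0,0,0],0],[[0,0,0],[0,0,0],0],[[0,0,0],[0,0,0],0],[[0,0,0],[0,0,0],0]]' 60
python3 - <<'E'
from h import *
st(); c=cam('side');save(c,'s1.png')
E
```

```text
time_s: 4.35
eef_pos: [497.5, 39.6, 69.6]
tcp_rot: [3.141, -0.0, 1.441]
force: [0.6, -0.7, -0.0]
grip_width: 42.4
time_s: 5.22
eef_pos: [497.1, 39.5, 69.5]
tcp_rot: [-3.142, -0.0, 1.44]
force: [-0.3, -0.4, -0.4]
grip_width: 0.1
t 5.22 p [497.1  39.5  69.5] rpy [-180.    -0.    82.5] F [-0.3 -0.4 -0.4] w 0.1 q [-0.58  0.18  0.44  1.96 -0.09  1.02 -0.22]
```

The jaws shut to 0.1 mm with no tab between them, so I look.

Run:
```python
from h import *
c=cam('wrist');s=cam('side')
a=c['img'];b=cv2.resize(s['img'][120:280,210:370],(384,384),interpolation=2)
cv2.imwrite('pics/ws.png',cv2.resize(np.hstack([a,b]),(800,343))[:,:,::-1])
```

```text
(no output)
```

View pics/ws.png

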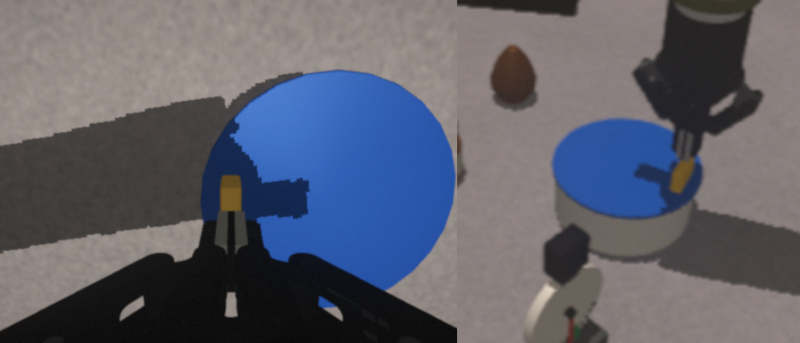

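Run:
```python
from h import *
np.set_printoptions(precision=1,suppress=True)
c=cam('wrist');s=cam('side');T,_=tool();t=cam('top')
for n,p in(('tcp',T[:3,3]),('grasp',T[:3,3]+[0,0,19]),('tabtop',[496.7,39.3,91]),('tabbase',[496.7,39.3,65])): print(n,np.array(proj(c,p)),np.array(proj(s,p)))
for cc,n in((c,'w'),(s,'s'),(t,'t')):
    m,b=blobs(cc['img'],(12,120,60),(34,255,255),15); print(n,b)
m,b=blobs(c['img'],(95,100,20),(130,255,255));print(b)
m,b=blobs(t['img'],(95,100,20),(130,255,255));print(b)
a=c['img'][160:380,180:360];b=s['img'][160:240,270:350]
cv2.imwrite('pics/zz.png',np.hstack([cv2.resize(a,(450,550),interpolation=2),cv2.resize(b,(350,550),interpolation=2)])[:,:,::-1])
```

```text
tcp [258.4 226.8] [314.1 203.2]
grasp [258.4 240.9] [315.2 196.8]
tabtop [257.5 243.5] [315.5 195.9]
tabbase [257.7 224.4] [314.1 204.7]
w [([247, 197, 23, 39, 870], [258.0, 216.5])]
s [([0, 0, 254, 268, 39108], [94.7, 91.1]), ([289, 26, 21, 19, 247], [301.4, 35.6]), ([374, 38, 138, 40, 2951], [450.2, 55.5]), ([310, 194, 10, 16, 89], [314.2, 201.5])]
t [([0, 0, 512, 28, 7950], [271.3, 11.5]), ([364, 21, 12, 5, 28], [369.8, 23.1]), ([256, 124, 23, 17, 92], [265.5, 135.5]), ([335, 129, 17, 16, 172], [342.8, 136.3]), ([203, 152, 13, 6, 28], [209.6, 154.4]), ([6, 292, 70, 65, 1435], [55.0, 334.6])]
[([225, 78, 285, 249, 49843], [378.7, 196.2]), ([355, 330, 22, 16, 209], [363.4, 338.5])]
[([242, 185, 70, 55, 2437], [275.7, 209.0])]
```

View pics/zz.png

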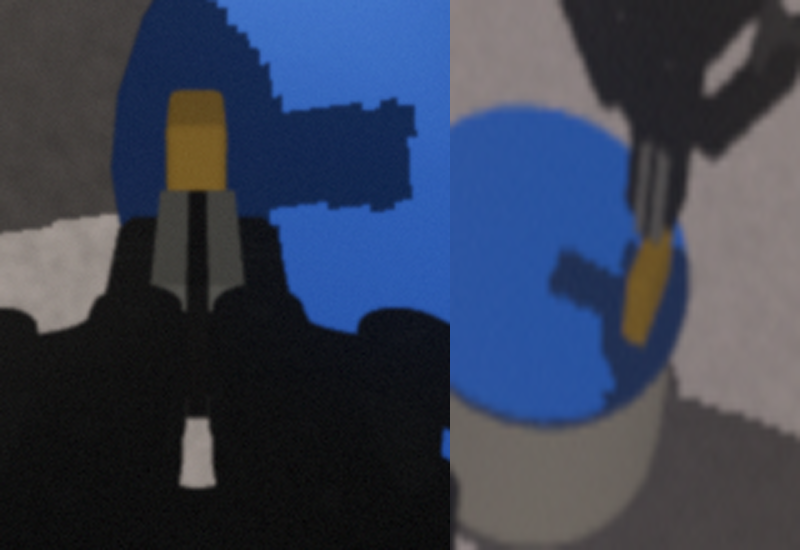

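Run:
```python
from h import *
np.set_printoptions(precision=1,suppress=True)
c=cam('wrist');s=cam('side')
print('tip',tri([(c,(258.8,236)),(s,(316.9,195))]))
for z in(70,80,90,95): print(z,np.array(proj(c,[497,50.5,z])),np.array(proj(s,[497,50.5,z])))
```

```text
tip [495.9  46.   99.2]
70 [255.6 208.8] [313.1 206.1]
80 [255.4 215. ] [313.7 202.7]
90 [255.2 221.9] [314.2 199.3]
95 [255.  225.6] [314.5 197.6]
```

Tips triangulate to z≈95–99, about 25 mm higher than the reported TCP implies, so they shut above the tab. I reopen, go down in two steps and watch the force.

```bash
python3 -m handwheel '[[[0,0,0],[0,0,0],0.5],[[0,0,0],[0,0,0],0.5],[[0,0,0],[0,0,0],0.5],[[0,0,0],[0,0,0],0.5],[[0,0,0],[0,0,0.2],0.5],[[0,0,0],[0,0,0.2],0.5],[[0,0,0],[0,0,0],0.5]]' 60
python3 - <<'E'
from h import *
st();c=cam('wrist');s=cam('side')
a=c['img'][160:380,150:370];b=s['img'][160:240,270:350]
cv2.imwrite('pics/zz2.png',np.hstack([cv2.resize(a,(550,550),interpolation=2),cv2.resize(b,(250,550),interpolation=2)])[:,:,::-1])
E
```

```text
time_s: 6.5
eef_pos: [496.6, 39.4, 56.8]
tcp_rot: [-3.14, 0.001, 1.44]
force: [0.5, 0.5, 0.8]
grip_width: 42.6
t 6.5 p [496.6  39.4  56.8] rpy [-179.9    0.    82.5] F [0.5 0.5 0.8] w 42.6 q [-0.57  0.19  0.44  1.97 -0.1   1.   -0.21]
```

View pics/zz2.png

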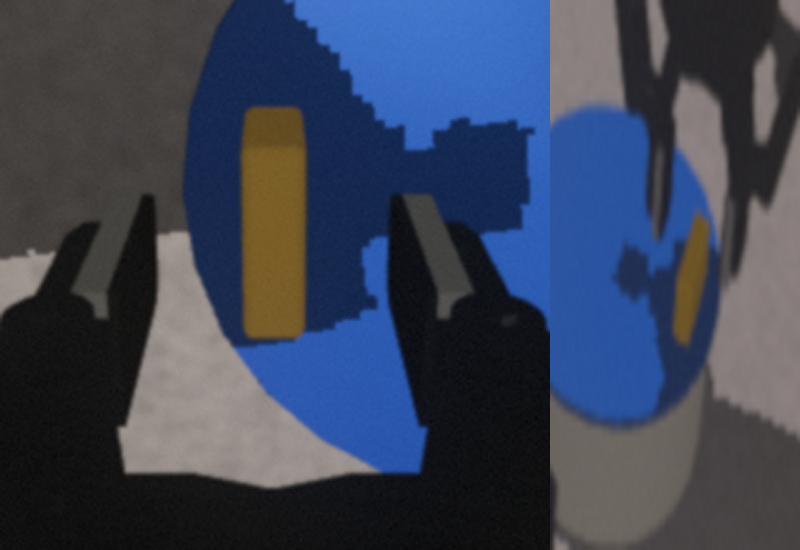

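The fingers straddle the tab (centred at column 260 in the wrist image), still short of the plate and without contact. I go down 9 mm more and close.

```bash
python3 -m handwheel '[[[0,0,0],[0,0,0.15],0.5],[[0,0,0],[0,0,0.15],0.5],[[0,0,0],[0,0,0],0],[[0,0,0],[0,0,0],0],[[0,0,0],[0,0,0],0],[[0,0,0],[0,0,0],0],[[0,0,0],[0,0,0],0],[[0,0,0],[0,0,0],0]]' 60
python3 -c "
from h import *
st();c=cam('wrist');m,b=blobs(c['img'],(12,120,60),(34,255,255),15);print(b)"
```

```text
time_s: 7.6
eef_pos: [497.3, 39.6, 48.6]
tcp_rot: [3.141, -0.0, 1.44]
force: [-0.5, 0.1, 2.7]
grip_width: 10.0
t 7.6 p [497.3  39.6  48.6] rpy [180.   -0.   82.5] F [-0.5  0.1  2.7] w 10.0 q [-0.57  0.21  0.44  1.98 -0.11  0.98 -0.21]
[([245, 209, 28, 96, 2295], [258.4, 255.6])]
```

Gripped (10 mm reading on the 12 mm tab). Now I tip it about the far rim edge.

```bash
python3 -m handwheel '[[[0.25,0,0],[0,-0.017,-0.2],0],[[0.25,0,0],[0,-0.017,-0.2],0],[[0.25,0,0],[0,-0.017,-0.2],0],[[0,0,0],[0,0,0],0]]' 80
python3 -c "
from h import *
st()"
```

```text
time_s: 8.15
eef_pos: [497.0, 39.4, 66.4]
tcp_rot: [-3.011, 0.0, 1.44]
force: [-0.0, -0.1, -0.3]
grip_width: 9.0
t 8.15 p [497.   39.4  66.4] rpy [-172.5    0.    82.5] F [-0.  -0.1 -0.3] w 9.0 q [-0.53  0.29  0.44  1.85 -0.17  1.16 -0.15]
```

```bash
python3 -m handwheel '[[[0.25,0,0],[0,-0.017,-0.2],0],[[0.25,0,0],[0,-0.017,-0.2],0],[[0.25,0,0],[0,-0.017,-0.2],0],[[0.25,0,0],[0,-0.017,-0.2],0],[[0.25,0,0],[0,-0.017,-0.2],0],[[0,0,0],[0,0,0],0],[[0,0,0],[0,0,0],0]]' 80
python3 - <<'E'
from h import *
st();c=cam('wrist');s=cam('side')
a=c['img'];b=s['img'][140:260,230:390]
cv2.imwrite('pics/tip.png',np.hstack([cv2.resize(a,(400,300)),cv2.resize(b,(400,300),interpolation=2)])[:,:,::-1])
E
```

```text
time_s: 9.02
eef_pos: [500.2, 39.1, 95.9]
tcp_rot: [-2.794, 0.0, 1.44]
force: [0.2, 0.1, -0.0]
grip_width: 9.2
t 9.03 p [500.2  39.1  95.9] rpy [-160.1    0.    82.5] F [ 0.2  0.1 -0. ] w 9.2 q [-0.45  0.45  0.44  1.62 -0.24  1.46 -0.08]
```

View pics/tip.png

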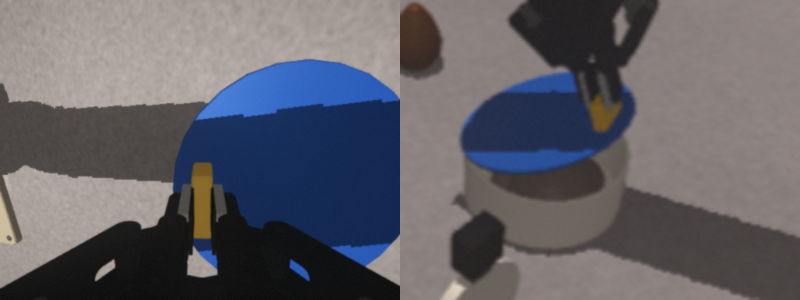

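The lid is tipped 20° with its far edge on the rim (side view) and the stone is visible inside. Next I lift and level it.

```bash
python3 -m handwheel '[[[0,0,0],[0,-0.17,-0.47],0],[[0,0,0],[0,-0.34,-0.94],0],[[-0.5,0,0],[0,0,0],0],[[-0.5,0,0],[0,0,0],0],[[-0.5,0,0],[0,0,0],0],[[-0.5,0,0],[0,0,0],0],[[0,0,0],[0,0,0],0]]' 80
python3 - <<'E'
from h import *
st();plan([468.5,-177,100],Rd(82.5))
E
```

```text
time_s: 10.0
eef_pos: [499.5, 39.6, 142.4]
tcp_rot: [3.141, -0.002, 1.441]
force: [0.2, 0.1, -0.1]
grip_width: 9.1
t 10.0 p [499.5  39.6 142.4] rpy [ 1.80e+02 -1.00e-01  8.26e+01] F [ 0.2  0.1 -0.1] w 9.1 q [-0.59  0.09  0.45  1.88 -0.05  1.18 -0.26]
turn [ 0.   -0.01  0.01] shift after turn [-7.29 -0.08  1.41] shift before turn [-7.3  -0.09  1.4 ]
```

```bash
python3 -m handwheel '[[[0,0,0],[-0.5,0,0],0],[[0,0,0],[-0.9,0,0],0],[[0,0,0],[-0.9,0,0],0],[[0,0,0],[-1,0,0],0],[[0,0,0],[-1,0,0],0],[[0,0,0],[-1,0,0],0],[[0,0,0],[-1,0,0.3],0],[[0,0,0],[-0.7,0,0.6],0],[[0,0,0],[-0.3,0,0.6],0],[[0,0,0],[0,0,0.6],0],[[0,0,0],[0,0,0.6],0],[[0,0,0],[0,0,0],0],[[0,0,0],[0,0,0],0]]' 80
python3 - <<'E'
from h import *
np.set_printoptions(precision=1,suppress=True)
st()
for n in('wrist','side','top'):
    c=cam(n);m,b=blobs(c['img'],(95,100,20),(130,255,255));print(n,b); save(c,'lay_'+n+'.png')
    print(blobs(c['img'],(12,120,60),(34,255,255),30)[1][:5])
    if n=='side':
        T,_=tool();R=Ro.from_euler('z',-7.5,degrees=True).as_matrix()
        o=T[:3,3]+[0,0,5.4]+R@[62,0,0]
        print('expected lid centre (plate top)',o+[0,0,11],np.array(proj(c,o+[0,0,11])))
        P=np.array([proj(c,o+R@[82*np.cos(a),82*np.sin(a),11]) for a in np.arange(0,6.28,.1)]);print('expected box',P.min(0),P.max(0))
E
```

```text
time_s: 11.62
eef_pos: [472.2, -178.9, 60.9]
tcp_rot: [-3.142, 0.0, 1.439]
force: [0.9, -0.0, -0.5]
grip_width: 9.2
t 11.62 p [ 472.2 -178.9   60.9] rpy [-180.     0.    82.5] F [ 0.9 -0.  -0.5] w 9.2 q [-0.3  0.2  0.6  2.  -0.1  1.   0.3]
wrist [([221, 76, 291, 264, 53300], [389.8, 197.1]), ([246, 305, 33, 40, 685], [263.7, 320.7]), ([369, 330, 29, 31, 403], [382.6, 345.0])]
[([245, 208, 28, 97, 2208], [258.4, 254.9])]
side [([291, 132, 59, 33, 1396], [317.4, 148.0])]
[([0, 0, 254, 268, 39195], [95.0, 91.0]), ([289, 26, 58, 27, 963], [320.8, 37.2]), ([382, 36, 130, 42, 3068], [448.5, 55.1]), ([339, 142, 6, 14, 51], [341.7, 149.2])]
expected lid centre (plate top) [ 533.9 -186.7   77.5] [319.7 146. ]
expected box [289.5 130.6] [350.4 163.6]
top [([337, 197, 71, 71, 3172], [369.2, 226.7])]
[([0, 0, 56, 21, 583], [24.8, 10.5]), ([52, 0, 42, 20, 256], [71.2, 6.7]), ([70, 0, 99, 22, 622], [118.3, 11.1]), ([125, 0, 16, 6, 34], [132.6, 1.4]), ([157, 0, 40, 23, 212], [175.7, 13.0])]
```

```bash
python3 -m handwheel '[[[0,0,0],[0,0,0.6],0],[[0,0,0],[0,0,0.6],0],[[0,0,0],[0,0,0.5],0],[[0,0,0],[0,0,0.3],0],[[0,0,0],[0,0,0.1],0],[[0,0,0],[0,0,0],0]]' 80
python3 -m handwheel '[[[0,0,0],[0,0,0.03],0],[[0,0,0],[0,0,0.03],0],[[0,0,0],[0,0,0],0]]' 80
```

```text
time_s: 12.52
eef_pos: [472.1, -178.1, -2.6]
tcp_rot: [3.142, 0.0, 1.44]
force: [-0.6, -0.2, -0.4]
grip_width: 9.2
time_s: 12.9
eef_pos: [472.0, -178.0, -4.4]
tcp_rot: [3.141, -0.0, 1.44]
force: [-0.5, 1.7, -1.0]
grip_width: 9.3
```

```bash
python3 -m handwheel '[[[0,0,0],[0,0,0.03],0],[[0,0,0],[0,0,0],0]]' 80
python3 -m handwheel '[[[0,0,0],[0,0,0],0.4],[[0,0,0],[0,0,0],0.5],[[0,0,0],[0,0,0],0.5],[[0,0,0],[0,0,0],0.5],[[0,0,0],[0,0,-0.5],0.5],[[0,0,0],[0,0,-1],0.5],[[0,0,0],[0,0,-1],1],[[0,0,0],[0,0,-1],1],[[0,0,0],[0,0,-1],1],[[0,0,0],[0,0,-1],1],[[0,0,0],[0,0,-1],1]]' 80
python3 - <<'E'
from h import *
np.set_printoptions(precision=1,suppress=True)
st();c=cam('side')
m,b=blobs(c['img'],(95,100,20),(130,255,255));print(b);R=Ro.from_euler('z',-7.5,degrees=True).as_matrix();o=np.array([472,-178,0])+R@[62,0,0]
P=np.array([proj(c,o+R@[82*np.cos(a),82*np.sin(a),11]) for a in np.arange(0,6.28,.1)]);print('expected box',P.min(0),P.max(0))
w=cam('wrist');save(w,'w_lid.png')
v,u=np.nonzero(blobs(w['img'],(95,100,20),(130,255,255))[0]);P=np.array([onz(w,p,11)[:2] for p in np.c_[u,v]+0.],np.float32);print(u.min(),u.max(),v.min(),v.max(),cv2.minEnclosingCircle(P))
plan([556.9-10,240.2,260],Rd(69))
E
```

```text
time_s: 13.15
eef_pos: [472.0, -178.0, -5.4]
tcp_rot: [3.141, -0.0, 1.44]
force: [0.5, -0.2, 0.0]
grip_width: 9.0
time_s: 14.52
eef_pos: [471.8, -178.3, 191.6]
tcp_rot: [3.141, -0.0, 1.44]
force: [-0.2, 0.3, -0.8]
grip_width: 85.3
t 14.53 p [ 471.8 -178.3  191.6] rpy [179.9  -0.   82.5] F [-0.2  0.3 -0.8] w 85.3 q [-0.3  0.1  0.7  1.8 -0.   1.3  0.2]
[([289, 151, 57, 35, 1430], [315.3, 167.4])]
expected box [287.6 150. ] [346.  184.2]
238 387 87 233 ((532.57666015625, -187.8452606201172), 81.38814544677734)
turn [ 0.  -0.   1.4] shift after turn [13.9 -2.7 -2.2] shift before turn [14.2  0.6 -2.2]
```

The lid is down flat at (532.6,-187.8), 59 mm clear of the tub. On to the gauge.

```bash
python3 -m handwheel '[[[0,0,0],[0.5,0.04,-0.5],1],[[0,0,0],[0.9,0.04,-0.8],1],[[0,0,0],[1,0.04,-0.9],1],[[0,0,0],[1,0.04,0],1],[[0,0,0],[1,0.04,0],1],[[0,0,0],[1,0.04,0],1],[[0,0,0],[1,0.04,0],1],[[0,0,0],[1,0.04,0],1],[[0,0,0],[1,0.04,0],1],[[0,0,0],[1,0.04,0],1],[[0,0,0],[1,0.04,0],1],[[0,0,0],[1,0.04,0],1],[[0,0,0],[1,0.04,0],1],[[0,0,0],[1,0.04,0],1],[[0,0,0],[0.8,0.04,0],1],[[0,0,0.7],[0,0,0],1],[[0,0,0.7],[0,0,0],1],[[0,0,0],[0,0,0],1]]' 80
python3 - <<'E'
from h import *
np.set_printoptions(precision=1,suppress=True)
st();w=cam('wrist');save(w,'g1.png')
for nm,lo,hi in(('green',(45,80,40),(85,255,255)),('red',(0,150,60),(8,255,255)),('black',(0,0,0),(180,255,45))): print(nm,blobs(w['img'],lo,hi,40)[1])
for p in([556.9,240.2,154],[556.9,240.2,118],[556.9,240.2,0]): print(np.array(proj(w,p)))
E
```

```text
time_s: 16.88
eef_pos: [545.3, 241.8, 255.7]
tcp_rot: [3.141, 0.0, 1.196]
force: [-0.4, 0.7, 0.8]
grip_width: 85.3
t 16.88 p [545.3 241.8 255.7] rpy [180.    0.   68.5] F [-0.4  0.7  0.8] w 85.3 q [-0.8  0.2  0.3  1.5 -0.1  1.4 -0.8]
green []
red []
black [([384, 114, 25, 48, 157], [395.4, 137.4]), ([247, 116, 40, 82, 1823], [266.1, 164.5]), ([446, 198, 27, 35, 154], [453.9, 212.2]), ([463, 207, 33, 39, 256], [472.1, 223.0]), ([476, 216, 36, 46, 1347], [496.1, 238.1]), ([0, 248, 512, 136, 33788], [249.8, 339.8])]
[271.8 179. ]
[270.5 170. ]
[267.5 150.6]
```

View pics/g1.png

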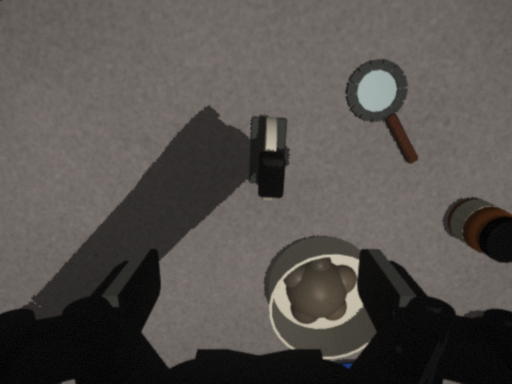

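The wrist view shows the gauge grip at columns 259–286, rows 152–197, square to the tool, and the open tub with the stone at about (320,292).

Run:
```python
from h import *
np.set_printoptions(precision=1,suppress=True)
w=cam('wrist');hsv=cv2.cvtColor(w['img'],cv2.COLOR_RGB2HSV)
m=cv2.inRange(w['img'],np.array([0]*3,np.uint8),np.array([26]*3,np.uint8));m[:150]=0;m[205:]=0;m[:,:240]=0;m[:,300:]=0
n,l,s_,ce=cv2.connectedComponentsWithStats(m);print(s_[1:],ce[1:])
i=1+np.argmax(s_[1:,4]);cn=cv2.findContours((l==i).astype(np.uint8),0,1)[0][0];r=cv2.minAreaRect(cn);print(r)
Q=np.array([onz(w,p,154)[:2] for p in cn[:,0]+0.],np.float32);print(cv2.minAreaRect(Q))
print(w['K'][0,0])
# stone / tub from top view
t=cam('top');save(t,'t2.png')
im=t['img'].astype(int);sat=im.max(2)-im.min(2)
print(np.array(proj(t,[558,30,60])))
```

```text
[[ 250  150   35   47 1167]
 [ 270  163    1    1    1]
 [ 250  173    2    3    3]] [[268.2 172.7]
 [270.  163. ]
 [250.7 174. ]]
((267.0, 173.0), (46.0, 34.0), 90.0)
((554.6685791015625, 246.34130859375), (39.822914123535156, 28.53607940673828), 68.28350067138672)
335.353217087602
[276.8 219.8]
```

Run:
```python
from h import *
np.set_printoptions(precision=1,suppress=True)
w=cam('wrist');g=onz(w,(272.7,175.2),154);print('grip',g)
t=cam('top');a=t['img'][165:275,222:332]
hsv=cv2.cvtColor(t['img'],cv2.COLOR_RGB2HSV)
m=cv2.inRange(hsv,np.array((0,0,150)),np.array((180,90,255)));
k=np.zeros_like(m);k[170:270,225:330]=m[170:270,225:330]
cs=cv2.findContours(k,0,1)[0];cn=max(cs,key=cv2.contourArea);print(len(cs),cv2.contourArea(cn))
P=np.array([onz(t,p,60)[:2] for p in cn[:,0]+0.],np.float32);print('rim',cv2.minEnclosingCircle(P))
# stone dark blob
ins=np.zeros_like(m);u0,v0=proj(t,[558,30,30]);cv2.circle(ins,(int(u0),int(v0)),27,255,-1)
sm=cv2.inRange(hsv,np.array((0,0,0)),np.array((180,255,95)))&ins;mm=cv2.moments(sm,True);print('stone centroid z30',onz(t,(mm['m10']/mm['m00'],mm['m01']/mm['m00']),30),mm['m00'])
T,_=tool(); plan([g[0],g[1],190],Rd(68.5))
big=np.hstack([cv2.resize(a,(500,500),interpolation=2),cv2.resize(t['img'][195:240,165:210],(300,500),interpolation=2)]);cv2.imwrite('pics/t3.png',big[:,:,::-1])
```

```text
grip [558.7 243.2 154. ]
1 10296.0
rim ((560.9439697265625, 28.860347747802734), 167.94606018066406)
stone centroid z30 [540.1  45.8  30. ] 204.0
turn [ 0. -0.  0.] shift after turn [0.2 0.4 2.2] shift before turn [0.2 0.4 2.2]
```

View pics/t3.png

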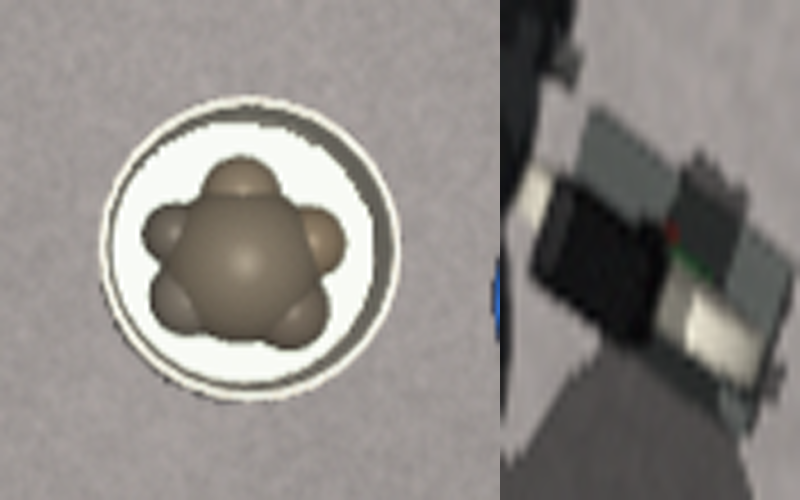

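The top crop shows the rim centred at about (276.5,219.4) full-image px and the stone's dome, with its ring of knobs, at about (275,220.6). The gauge is undisturbed.

```bash
python3 - <<'E'
from h import *
np.set_printoptions(precision=1,suppress=True)
t=cam('top')
print('tub',onz(t,(276.5,219.4),60),'stone z20,30',onz(t,(275,220.6),20),onz(t,(275,220.6),30))
E
python3 -m handwheel '[[[0,0,0],[0.2,0.4,0.4],1],[[0,0,0],[0.0,0.0,0.9],1],[[0,0,0],[0,0,0.9],1],[[0,0,0],[0,0,0],1]]' 80
python3 - <<'E'
from h import *
np.set_printoptions(precision=1,suppress=True)
st();c=cam('wrist');save(c,'g2.png')
E
```

```text
tub [558.9  30.8  60. ] stone z20,30 [556.4  31.8  20. ] [556.3  32.4  30. ]
time_s: 17.68
eef_pos: [557.8, 242.5, 186.8]
tcp_rot: [-3.139, 0.004, 1.196]
force: [0.2, 0.3, 0.4]
grip_width: 85.3
t 17.68 p [557.8 242.5 186.8] rpy [-179.8    0.2   68.5] F [0.2 0.3 0.4] w 85.3 q [-0.8  0.3  0.3  1.5 -0.1  1.3 -0.8]
```

View pics/g2.png

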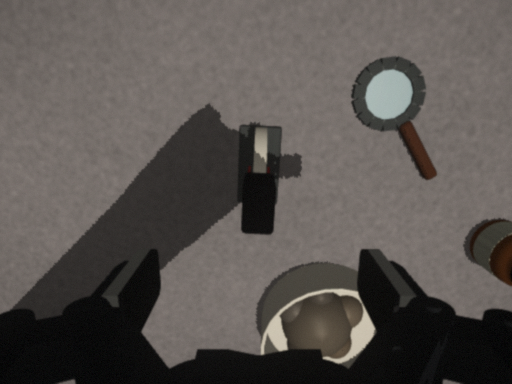

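The grip is centred between the jaws (columns 243–276, centre row about 205, right under the grasp axis). I go down to about 99 and close.

```bash
python3 -m handwheel '[[[0,0,0],[0,0,0.9],1],[[0,0,0],[0,0,1],1],[[0,0,0],[0,0,0.7],0.7],[[0,0,0],[0,0,0.33],0.5],[[0,0,0],[0,0,0],0],[[0,0,0],[0,0,0],0],[[0,0,0],[0,0,0],0],[[0,0,0],[0,0,0],0],[[0,0,0],[0,0,0],0],[[0,0,0],[0,0,0],0]]' 90
python3 -c "
from h import *
st()
c=cam('wrist');print(blobs(c['img'],(0,150,60),(8,255,255),8)[1],blobs(c['img'],(45,80,40),(85,255,255),8)[1])"
```

```text
time_s: 18.98
eef_pos: [559.4, 243.8, 103.1]
tcp_rot: [3.14, -0.002, 1.196]
force: [-0.4, 0.3, 5.2]
grip_width: 20.1
t 18.98 p [559.4 243.8 103.1] rpy [ 1.799e+02 -1.000e-01  6.850e+01] F [-0.4  0.3  5.2] w 20.1 q [-0.75  0.37  0.33  1.64 -0.13  1.15 -0.76]
[([244, 191, 3, 11, 17], [244.8, 196.5]), ([270, 192, 3, 11, 20], [270.5, 197.8])] []
```

Gripped (20.1 mm reading on the 22 mm block). I lift it and turn it to face the side camera, so the mark angle can be read from near.

```bash
python3 -m handwheel '[[[0,0,0],[0,0,-0.2],0],[[0,0,0],[0,0,-0.5],0],[[0,0,0.5],[0,0,-0.9],0],[[0,0,0.7],[0,0,-0.9],0],[[0,0,0.7],[0,0,-0.9],0],[[0,0,0.7],[0,0,-0.9],0],[[0,0,0.7],[0,0,-0.9],0],[[0,0,0.7],[0,0,-0.9],0],[[0,0,0.7],[0,0,-0.9],0],[[0,0,0.65],[0,0,-0.6],0],[[0,0,0.3],[0,0,-0.2],0],[[0,0,0],[0,0,0],0],[[0,0,0],[0,0,0],0],[[0,0,0],[0,0,0],0],[[0,0,0],[0,0,0],0],[[0,0,0],[0,0,0],0]]' 100
cat >> h.py <<'E'
def dial(off=103.1,show=None,ys=(5,)):
    T,_=tool(); s=cam('side'); gx=T[:3,0];gz=-T[:3,2];gy=np.cross(gz,gx); o=T[:3,3]-gz*off; cen=o+gz*66
    for k in ys:
      n=gy*np.sign(gy@(s['T'][:3,3]-cen)); pl=cen+n*k
      uc=np.array(proj(s,pl)); 
      for nm,lo,hi in(('green',(40,80,30),(85,255,255)),('red',(0,130,50),(8,255,255))):
        m,b=blobs(s['img'],lo,hi,1); r=int(60*365/np.linalg.norm(s['T'][:3,3]-cen)); z=np.zeros_like(m);cv2.circle(z,tuple(int(round(v)) for v in uc),r,255,-1);m&=z
        v,u=np.nonzero(m)
        if len(u)==0: print(nm,'none');continue
        A=[]
        for p in np.c_[u,v]+0.:
            a,d=ray(s,p);q=a+d*((pl-a)@n)/(d@n)-cen;A.append((q@gx,q@gz))
        A=np.array(A);c=A.mean(0);c0,_,_=0,0,0
        print(nm,len(u),'px',(round(u.mean(),1),round(v.mean(),1)),'gauge xz',c.round(1),'r',round(np.hypot(*c),1),'ang',round(np.arctan2(-c[0],-c[1]),3),'x',A[:,0].min().round(1),A[:,0].max().round(1),'z',A[:,1].min().round(1),A[:,1].max().round(1))
    # dial-disc check: white pixels
    if show:
        u,v=uc.astype(int);h=int(r*1.8);cr=s['img'][max(v-h,0):v+h,max(u-h,0):u+h];cv2.imwrite('pics/'+show,cv2.resize(cr,(600,int(600*cr.shape[0]/cr.shape[1])),interpolation=2)[:,:,::-1]);print('crop',u-h,v-h,cr.shape)
    return s,uc
E
python3 - <<'E'
from h import *
st();s,uc=dial(show='d1.png');print(uc)
E
```

```text
time_s: 21.02
eef_pos: [558.6, 243.2, 335.6]
tcp_rot: [-3.142, 0.0, 0.21]
force: [-0.2, -0.7, -2.4]
grip_width: 19.6
t 21.02 p [558.6 243.2 335.6] rpy [-180.    0.   12.] F [-0.2 -0.7 -2.4] w 19.6 q [-0.87  0.28  0.5   1.29 -0.13  1.61 -1.75]
green 46 px (np.float64(269.2), np.float64(188.1)) gauge xz [-12.4 -42.1] r 43.9 ang 0.285 x -18.6 -7.1 z -50.3 -33.9
red 26 px (np.float64(262.8), np.float64(181.3)) gauge xz [ -1.9 -30.2] r 30.2 ang 0.064 x -4.1 -0.8 z -43.5 -12.2
crop 190 93 (144, 144, 3)
[262.23522465 165.20059972]
```

The pointer reads 0.064 upright, which is a centre offset of about (-1.9,-4.5) mm. Corrected for that, the mark is at about 0.28. I carry the gauge over the stone.

```bash
python3 -c "
from h import *
plan([558.4,32.4,165])"
```

```text
turn [0. 0. 0.] shift after turn [-1.47  6.87  5.69] shift before turn [-1.47  6.87  5.69]
```

```bash
python3 -m handwheel '[[[0,0,0],[-0.1,0.4,0],0],[[0,0,0],[-0.17,0.8,0.1],0],[[0,0,0],[-0.2,0.95,0.3],0],[[0,0,0],[-0.2,0.95,0.5],0],[[0,0,0],[-0.2,0.95,0.5],0],[[0,0,0],[-0.2,0.95,0.5],0],[[0,0,0],[-0.2,0.95,0.5],0],[[0,0,0],[-0.2,0.6,0.5],0],[[0,0,0],[-0.13,0.5,0.5],0],[[0,0,0],[-0.07,0.3,0.6],0],[[0,0,0],[0,0.2,0.6],0],[[0,0,0],[0,0.2,0.5],0],[[0,0,0],[0,0.07,0.4],0],[[0,0,0],[0,0,0],0],[[0,0,0],[0,0,0],0],[[0,0,0],[0,0,0],0],[[0,0,0],[0,0,0],0]]' 100
python3 - <<'E'
from h import *
np.set_printoptions(precision=1,suppress=True)
st();s,uc=dial();save(s,'d2.png');save(cam('top'),'d2t.png')
E
```

```text
time_s: 23.2
eef_pos: [558.7, 3.5, 171.1]
tcp_rot: [-3.141, -0.001, 0.21]
force: [0.1, 0.6, -2.8]
grip_width: 19.7
t 23.2 p [558.7   3.5 171.1] rpy [-180.   -0.   12.] F [ 0.1  0.6 -2.8] w 19.7 q [-0.6  0.2  0.6  1.7 -0.1  1.3 -1.3]
green 18 px (np.float64(298.1), np.float64(181.8)) gauge xz [-12.4 -41.9] r 43.7 ang 0.288 x -17.5 -9.2 z -48.7 -33.8
red 2 px (np.float64(294.0), np.float64(180.5)) gauge xz [ -2.8 -39.4] r 39.5 ang 0.071 x -2.9 -2.7 z -40.8 -37.9
```

I overshot y by 29 mm (a miscount) and the foot is still above the rim. I correct that, then lower in small steps watching the force.

```bash
python3 -m handwheel '[[[0,0,0],[0.1,-0.4,0],0],[[0,0,0],[0.09,-0.54,0],0],[[0,0,0],[0,0,0.2],0],[[0,0,0],[0,0,0.2],0],[[0,0,0],[0,0,0.07],0],[[0,0,0],[0,0,0],0],[[0,0,0],[0,0,0],0]]' 100
python3 - <<'E'
from h import *
np.set_printoptions(precision=1,suppress=True)
st();dial();t=cam('top');s=cam('side');T,_=tool()
# foot edge checks: black grip top centre seen from top
m,b=blobs(t['img'],(0,0,0),(180,255,45),30);print(b)
E
```

```text
time_s: 24.18
eef_pos: [558.3, 31.8, 156.8]
tcp_rot: [-3.142, -0.0, 0.209]
force: [0.8, 0.6, -2.4]
grip_width: 19.8
t 24.18 p [558.3  31.8 156.8] rpy [-180.   -0.   12.] F [ 0.8  0.6 -2.4] w 19.8 q [-0.7  0.2  0.6  1.7 -0.1  1.2 -1.4]
green 14 px (np.float64(294.5), np.float64(194.0)) gauge xz [-12.5 -42.1] r 43.9 ang 0.289 x -16.5 -8.6 z -48.2 -36.1
red 3 px (np.float64(290.0), np.float64(193.0)) gauge xz [ -2.1 -40.6] r 40.6 ang 0.052 x -2.4 -1.9 z -43.5 -37.6
[([407, 35, 105, 112, 7978], [464.2, 90.2]), ([46, 112, 65, 29, 158], [79.4, 125.8]), ([257, 115, 22, 22, 258], [267.4, 123.8]), ([327, 141, 17, 12, 45], [333.3, 148.1]), ([249, 218, 9, 14, 88], [254.1, 225.0])]
```

```bash
python3 -m handwheel '[[[0,0,0],[0,0,0.07],0],[[0,0,0],[0,0,0.05],0],[[0,0,0],[0,0,0],0]]' 100; python3 -m handwheel '[[[0,0,0],[0,0,0.04],0],[[0,0,0],[0,0,0.04],0],[[0,0,0],[0,0,0],0]]'; python3 -m handwheel '[[[0,0,0],[0,0,0.04],0],[[0,0,0],[0,0,0],0]]' | grep -E 'pos|force'
```

```text
time_s: 24.7
eef_pos: [558.1, 32.1, 152.8]
tcp_rot: [-3.142, 0.0, 0.21]
force: [0.4, 0.1, -2.9]
grip_width: 19.9
time_s: 25.08
eef_pos: [558.1, 32.1, 150.5]
tcp_rot: [-3.142, 0.0, 0.21]
force: [0.2, -0.3, -3.7]
grip_width: 19.5
eef_pos: [558.1, 32.1, 149.3]
force: [0.5, 0.7, -3.6]
```

```bash
for i in 1; do python3 -m handwheel '[[[0,0,0],[0,0,0.03],0],[[0,0,0],[0,0,0],0]]' | grep -E 'pos|force'; python3 -m handwheel '[[[0,0,0],[0,0,0.03],0],[[0,0,0],[0,0,0],0]]' | grep -E 'pos|force';  done
```

```text
eef_pos: [558.1, 32.0, 148.4]
force: [0.0, 0.0, -2.9]
eef_pos: [558.4, 32.1, 147.9]
force: [-0.2, 1.0, 0.7]
```

Contact at TCP z ≈ 148 (foot at 45, as expected) with about 3.5 N. I let it stand, then rock it by rolling over the dome, in thirds.

```bash
python3 -m handwheel '[[[0,0,0],[0,0,0],0],[[0,0,0],[0,0,0],0],[[0,0,0],[0,0,0],0],[[0,0,0],[0,0,0],0]]' | grep -E 'time|pos|force'; python3 -m handwheel '[[[0,0.133,0],[-0.08,0,-0.001],0],[[0,0.133,0],[-0.08,0,-0.001],0],[[0,0.133,0],[-0.08,0,-0.002],0],[[0,0.133,0],[-0.08,0,-0.003],0],[[0,0,0],[0,0,0],0]]' | grep -E 'time|pos|rot|force'
python3 -c "
from h import *
st()"
```

```text
time_s: 26.32
eef_pos: [558.4, 32.1, 147.9]
force: [-1.2, -0.3, 4.3]
time_s: 26.95
eef_pos: [548.9, 30.0, 148.2]
tcp_rot: [-3.141, -0.095, 0.209]
force: [-0.0, -0.0, 5.8]
t 26.95 p [548.9  30.  148.2] rpy [-180.    -5.5   12. ] F [-0.  -0.   5.8] w 19.8 q [-0.68  0.13  0.6   1.85 -0.09  1.1  -1.41]
```

```bash
python3 -m handwheel '[[[0,0.133,0],[-0.08,0,-0.012],0],[[0,0.133,0],[-0.08,0,-0.01],0],[[0,0.133,0],[-0.08,0,-0.006],0],[[0,0.133,0],[-0.08,0,-0.006],0],[[0,0,0],[0,0,0],0],[[0,0,0],[0,0,0],0]]' | grep -E 'time|pos|rot|force'
python3 -c "
from h import *
st();dial(off=103.0)"
```

```text
time_s: 27.7
eef_pos: [539.8, 28.1, 148.1]
tcp_rot: [-3.141, -0.188, 0.21]
force: [-1.1, 0.6, 7.4]
t 27.7 p [539.8  28.1 148.1] rpy [-180.   -10.8   12. ] F [-1.1  0.6  7.4] w 19.7 q [-0.7   0.01  0.59  1.95 -0.03  0.99 -1.46]
green 6 px (np.float64(296.3), np.float64(199.3)) gauge xz [-15.3 -47.3] r 49.7 ang 0.312 x -17.3 -12.9 z -50.2 -42.9
red 6 px (np.float64(295.3), np.float64(196.5)) gauge xz [-10.7 -39.8] r 41.3 ang 0.263 x -12.6 -8.8 z -44.4 -35.8
```

```bash
python3 -m handwheel '[[[0,0.133,0],[-0.08,0,-0.018],0],[[0,0.133,0],[-0.08,0,-0.018],0],[[0,0.133,0],[-0.08,0,-0.016],0],[[0,0.133,0],[-0.08,0,-0.014],0],[[0,0,0],[0,0,0],0],[[0,0,0],[0,0,0],0]]' | grep -E 'time|pos|rot|force'
python3 -c "
from h import *
st();s,uc=dial(off=103.0);print(uc);save(s,'f1.png');T,_=tool()
w=cam('wrist');save(w,'f1w.png');t=cam('top');save(t,'f1t.png')
for c in (w,t): print([ [b for b in blobs(c['img'],lo,hi,3)[1] if b[0][4]<60] for lo,hi in (((0,130,50),(8,255,255)),((40,80,30),(85,255,255)))])
print(s['img'][190:206,286:304].max(2)); d=s['img'].astype(int)[188:206,284:306]; print('G-R');print(d[:,:,1]-d[:,:,0])"
```

```text
time_s: 28.5
eef_pos: [529.9, 26.0, 147.4]
tcp_rot: [-3.141, -0.28, 0.21]
force: [-1.6, -0.3, 6.0]
t 28.5 p [529.9  26.  147.4] rpy [-180.  -16.   12.] F [-1.6 -0.3  6. ] w 19.8 q [-0.7  -0.1   0.56  2.06  0.04  0.88 -1.51]
green 1 px (np.float64(298.0), np.float64(200.0)) gauge xz [-17.2 -48. ] r 51.0 ang 0.345 x -17.2 -17.2 z -48.0 -48.0
red 4 px (np.float64(298.0), np.float64(196.5)) gauge xz [-13.4 -38.2] r 40.4 ang 0.337 x -15.0 -11.7 z -42.3 -34.0
[298.73662527 182.62059999]
[[], []]
[[], [([6, 85, 7, 4, 10], [8.5, 86.6])]]
[[102 104 106 107 108 108 108 109 108 108 107 107 100  94 100 107 107 107]
 [ 89  93 106 107 108 108 109 108 109 108 108 106  98  94 100 107 107 107]
 [ 81  95 105 107 107 108 108 109 108 108 107 104  97  95 101 107 107 107]
 [101 101  96 100 107 108 109 108 108 106 102  98  95  96 104 107 108 107]
 [ 96  91  85  96 100 101 105 106 105  98  87  76  85  92  99 105 107 107]
 [ 78  90  89  84  77  77  93  94  96  93  78  67  83  78  82 100 107 106]
 [ 60  65  64  63  66  73  78  73  79  86  71  73  86  80  88 103 102 103]
 [ 50  50  49  52  60  63  56  50  58  
[... 1615 characters left out ...]
2   8  10 -17 -37 -22  -7  -7
   -6  -5  -6  -6]
 [ -1  -2  -2  -2  -1  -2  -3  -1  -1  -3  -1  11  15   8  -3  -7  -6  -6
   -5  -5  -4  -3]
 [ -1  -1  -1  -1  -1  -1  -1  -2  -3  -2   1  11  18  18  19  11   1  -2
   -1  -2  -1  -1]
 [ -2  -2  -1  -1  -1  -2  -2  -1  -3  -2  -2   2   5   8  11   9   0  -1
   -1  -1  -1  -1]
 [ -1  -1  -2  -2  -2  -1   0  -1  -2  -2  -1  -1  -3  -2   0  -1  -1  -1
   -1  -2  -1  -2]
 [ -1  -1  -1  -1   0  -2  -1  -2  -1  -1  -2  -2  -2  -2  -2  -2  -2  -3
   -4  -2  -1  -3]
 [ -1  -2  -2  -1  -2  -1  -1  -2   0  -2  -2  -1  -1  -2  -1  -2  -1  -1
   -3  -2  -1  -2]
 [ -2  -2  -2  -2  -2  -2  -2  -2   0  -1  -2  -1  -2  -2  -1  -2  -2  -1
   -2  -2  -2  -2]]
```

The pointer is over the clip, but it had only 0.25 s to settle. I ease the pressure a little, wait over 1 s and look again.

```bash
python3 -m handwheel '[[[0,0,0],[0,0,-0.02],0],[[0,0,0],[0,0,0],0],[[0,0,0],[0,0,0],0],[[0,0,0],[0,0,0],0],[[0,0,0],[0,0,0],0],[[0,0,0],[0,0,0],0],[[0,0,0],[0,0,0],0],[[0,0,0],[0,0,0],0],[[0,0,0],[0,0,0],0],[[0,0,0],[0,0,0],0],[[0,0,0],[0,0,0],0],[[0,0,0],[0,0,0],0]]' | grep -E 'time|pos|rot|force'
cat > gr.py <<'E'
from h import *
st(); D=np.mean([cam('side')['img'].astype(float) for _ in range(6)],0); d=D[188:206,290:306]; print('cols 290.. rows 188..');print((d[:,:,1]-d[:,:,0]).round().astype(int))
cv2.imwrite('pics/f2.png',cv2.resize(D[150:215,260:330].astype(np.uint8),(700,600),interpolation=2)[:,:,::-1])
E
python3 gr.py
```

```text
time_s: 30.15
eef_pos: [529.6, 26.0, 147.7]
tcp_rot: [-3.142, -0.279, 0.21]
force: [0.2, 0.2, -3.3]
t 30.15 p [529.6  26.  147.7] rpy [-180.  -16.   12.] F [ 0.2  0.2 -3.3] w 19.5 q [-0.7  -0.1   0.56  2.06  0.04  0.89 -1.51]
cols 290.. rows 188..
[[ -7  -7  -7  -7  -7  -7  -7  -8 -19 -38 -31 -14  -8  -7  -7  -7]
 [ -7  -7  -7  -7  -7  -7  -7  -8 -20 -39 -32 -15  -8  -7  -7  -7]
 [ -7  -7  -7  -7  -7  -7  -6  -8 -22 -43 -29 -13  -7  -7  -7  -7]
 [ -7  -7  -7  -7  -8  -7  -7  -8 -22 -41 -23  -8  -7  -7  -6  -7]
 [ -7  -7  -7  -7  -7  -7  -7  -8 -22 -42 -22  -8  -7  -7  -7  -7]
 [ -7  -7  -7  -7  -7  -7  -5  -7 -23 -42 -21  -8  -7  -7  -7  -7]
 [ -6  -6  -7  -7  -6  -6   0  -2 -27 -40 -18  -6  -7  -7  -7  -7]
 [ -5  -6  -6  -6  -5  -4   3   1 -30 -32  -4  -2  -6  -7  -7  -7]
 [ -4  -6  -5  -5  -4  -1   6 -16 -45 -34  -7  -3  -6  -6  -6  -6]
 [ -4  -4  -4  -3  -4   1   7 -19 -48 -37 -11  -4  -6  -6  -6  -6]
 [ -2  -3  -3  -3  -3   3  10 -14 -35 -24  -8  -6  -6  -6  -7  -6]
 [ -2  -2  -2  -2  -1   8  19  13   6   2  -3  -6  -5  -5  -5  -4]
 [ -2  -2  -2  -2  -1   7  17  19  19  15   5  -2  -2  -2  -2  -2]
 [ -2  -2  -2  -2  -2   2   4   5   8   6   2  -1  -1  -2  -2  -1]
 [ -2  -2  -1  -1  -2  -2  -1  -2  -1  -1  -2  -2  -1  -1  -2  -1]
 [ -1  -2  -1  -1  -1  -2  -2  -2  -2  -2  -1  -2  -2  -2  -1  -1]
 [ -1  -2  -1  -1  -1  -2  -2  -2  -2  -2  -2  -2  -2  -1  -2  -2]
 [ -1  -2  -1  -1  -2  -1  -1  -2  -2  -2  -2  -2  -2  -2  -2  -2]]
```

Clip and pointer nearly coincide: clip axis at about 297.5–298.2, pointer at about 297.9–298.3, so the pointer is perhaps 0.01–0.02 rad past the mark. But the contact was lost (Fz = -3.3, the full weight). I put the foot back down and rock back half a degree.

```bash
python3 -m handwheel '[[[0,-0.05,0],[0.03,0,0.012],0],[[0,0,0],[0,0,0],0],[[0,0,0],[0,0,0],0]]' | grep -E 'time|pos|rot|force'
```

```text
time_s: 30.82
eef_pos: [530.6, 26.2, 147.5]
tcp_rot: [3.142, -0.27, 0.21]
force: [0.4, -0.1, -3.5]
```

```bash
python3 -m handwheel '[[[0,0,0],[0,0,0.01],0],[[0,0,0],[0,0,0],0],[[0,0,0],[0,0,0],0]]' | grep -E 'time|pos|force'; python3 -c "
from h import *
st()"
```

```text
time_s: 31.2
eef_pos: [530.7, 26.2, 147.5]
force: [-0.8, -0.3, -0.8]
t 31.2 p [530.7  26.2 147.5] rpy [-180.   -15.5   12. ] F [-0.8 -0.3 -0.8] w 19.9 q [-0.7  -0.09  0.57  2.05  0.03  0.89 -1.51]
```

```bash
python3 -m handwheel '[[[0,0,0],[0,0,0.004],0],[[0,0,0],[0,0,0],0],[[0,0,0],[0,0,0],0],[[0,0,0],[0,0,0],0],[[0,0,0],[0,0,0],0],[[0,0,0],[0,0,0],0],[[0,0,0],[0,0,0],0],[[0,0,0],[0,0,0],0],[[0,0,0],[0,0,0],0],[[0,0,0],[0,0,0],0],[[0,0,0],[0,0,0],0],[[0,0,0],[0,0,0],0],[[0,0,0],[0,0,0],0]]' | grep -E 'time|pos|rot|force'
sed -i 's/f2.png/f3.png/' gr.py; python3 gr.py; python3 -c "
from h import *
st()"
```

```text
time_s: 32.83
eef_pos: [530.8, 26.3, 147.3]
tcp_rot: [-3.141, -0.27, 0.21]
force: [-2.2, 0.1, 5.2]
t 32.83 p [530.8  26.3 147.3] rpy [-180.   -15.5   12. ] F [-2.2  0.1  5.2] w 19.8 q [-0.7  -0.09  0.57  2.05  0.03  0.89 -1.51]
cols 290.. rows 188..
[[ -7  -7  -7  -7  -7  -7  -7  -8 -21 -40 -21  -8  -7  -7  -7  -7]
 [ -7  -7  -7  -7  -7  -7  -7  -8 -23 -42 -22  -8  -7  -7  -7  -7]
 [ -7  -7  -7  -7  -7  -7  -7 -10 -25 -42 -22  -8  -7  -7  -7  -7]
 [ -7  -7  -7  -7  -7  -8  -8 -14 -32 -42 -21  -8  -7  -7  -7  -7]
 [ -7  -7  -7  -6  -7  -7  -7 -16 -33 -37 -19  -8  -6  -7  -7  -7]
 [ -7  -7  -7  -7  -7  -6  -6 -16 -37 -32 -15  -7  -7  -7  -7  -7]
 [ -6  -7  -7  -7  -7  -5   0  -9 -35 -30 -12  -6  -7  -7  -7  -7]
 [ -6  -5  -6  -7  -6  -2   5 -12 -40 -26  -2  -3  -6  -7  -7  -7]
 [ -4  -5  -6  -6  -5  -2   2 -23 -47 -29  -4  -3  -6  -6  -7  -6]
 [ -3  -5  -5  -5  -5   2   5 -26 -48 -25  -5  -6  -6  -6  -6  -6]
 [ -2  -3  -3  -5  -5   3   5 -22 -37 -18  -4  -7  -6  -6  -6  -6]
 [ -2  -2  -2  -2  -2   9  14   7   0   4   1  -5  -4  -5  -5  -4]
 [ -2  -2  -2  -2   0   9  18  19  19  14   5  -2  -2  -1  -1  -2]
 [ -1  -2  -2  -2  -2   2   5   8  11   8   2  -1  -1  -1   0   0]
 [ -1  -1  -2  -2  -2  -2  -2  -1   0  -1  -2  -2  -2  -2  -2  -1]
 [ -1  -1  -1  -1  -2  -1  -2  -2  -2  -2  -2  -2  -2  -2  -1  -1]
 [ -1  -1  -2  -2  -2  -1  -1  -2  -2  -2  -2  -3  -2  -2  -1  -2]
 [ -2  -1  -1  -1  -1  -1  -1  -2  -2  -2  -2  -2  -2  -1  -2  -2]]
t 33.12 p [530.8  26.2 147.3] rpy [-180.   -15.5   12. ] F [-1.2 -0.2  5.4] w 20.0 q [-0.7  -0.09  0.57  2.05  0.03  0.89 -1.51]
```

View pics/f3.png

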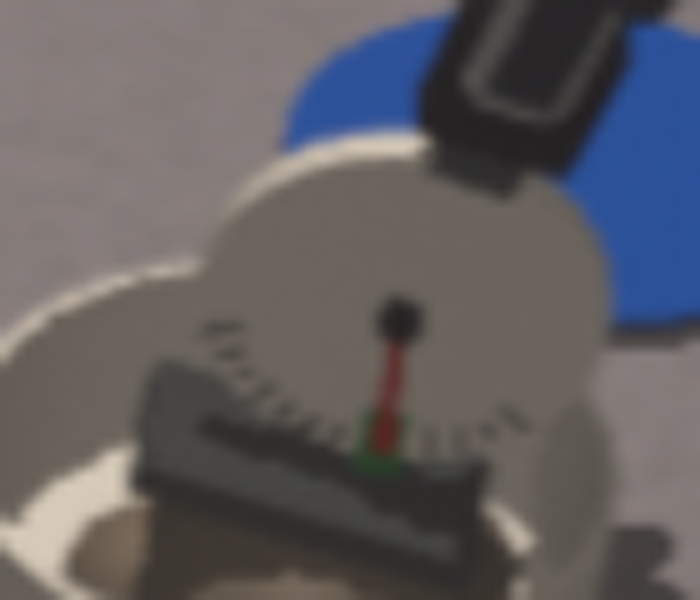

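The final picture shows the pointer on the clip with green on both sides: the clip spans about columns 357–403 of the crop and the pointer is at about 385, so it is roughly 0.02 rad past centre. I rock back another half degree and lighten the contact.

```bash
python3 -m handwheel '[[[0,-0.05,0],[0.03,0,0.001],0],[[0,0,0],[0,0,0],0],[[0,0,0],[0,0,0],0],[[0,0,0],[0,0,0],0],[[0,0,0],[0,0,0],0],[[0,0,0],[0,0,0],0],[[0,0,0],[0,0,0],0],[[0,0,0],[0,0,0],0],[[0,0,0],[0,0,0],0],[[0,0,0],[0,0,0],0],[[0,0,0],[0,0,0],0],[[0,0,0],[0,0,0],0]]' | grep -E 'time|pos|rot|force'
sed -i 's/f3.png/f4.png/' gr.py; python3 gr.py; python3 -c "
from h import *
st()"
```

```text
time_s: 34.62
eef_pos: [531.6, 26.4, 147.4]
tcp_rot: [-3.142, -0.261, 0.21]
force: [-1.1, -0.1, 4.8]
t 34.62 p [531.6  26.4 147.4] rpy [-180.  -15.   12.] F [-1.1 -0.1  4.8] w 19.6 q [-0.7  -0.08  0.57  2.04  0.02  0.9  -1.5 ]
cols 290.. rows 188..
[[ -7  -7  -7  -7  -7  -7  -7 -10 -24 -41 -21  -8  -7  -7  -7  -7]
 [ -7  -7  -7  -7  -7  -7  -8 -14 -32 -42 -21  -8  -7  -7  -7  -7]
 [ -7  -7  -7  -7  -7  -7  -8 -15 -32 -37 -18  -8  -7  -7  -7  -7]
 [ -8  -7  -7  -7  -7  -7  -8 -16 -33 -32 -15  -8  -7  -7  -7  -6]
 [ -7  -7  -7  -7  -7  -7  -8 -20 -39 -32 -14  -8  -7  -7  -7  -7]
 [ -7  -7  -7  -7  -7  -6  -6 -20 -42 -29 -13  -8  -7  -7  -7  -7]
 [ -7  -6  -7  -7  -7  -2   2 -17 -41 -20  -6  -6  -7  -7  -7  -7]
 [ -6  -5  -6  -6  -6  -2   2 -22 -41 -13   3  -4  -6  -7  -7  -7]
 [ -5  -5  -5  -5  -5   1  -7 -37 -48 -21  -2  -6  -6  -6  -7  -6]
 [ -5  -5  -4  -4  -3   4  -8 -40 -48 -16   0  -6  -6  -6  -7  -6]
 [ -2  -3  -3  -4  -3   5  -4 -30 -37 -11   1  -6  -6  -6  -6  -6]
 [ -2  -2  -2  -2  -2   8  13   6   0   5   2  -5  -4  -4  -5  -4]
 [ -2  -2  -2  -2  -1  10  18  19  19  14   4  -1  -1  -1  -1  -1]
 [ -1  -2  -2  -2  -2   1   5   8  11   8   1  -1  -2  -1   0  -1]
 [ -1  -1  -1  -2  -2  -2  -1  -1  -1   0  -1  -2  -2  -2  -1  -1]
 [ -1  -1  -1  -1  -1  -2  -2  -2  -2  -2  -3  -2  -2  -2  -1  -1]
 [ -1  -1  -1  -1  -2  -1  -1  -2  -2  -2  -2  -2  -2  -2  -2  -1]
 [ -1  -1  -2  -1  -1  -1  -1  -2  -2  -2  -1  -2  -2  -2  -2  -2]]
t 34.92 p [531.5  26.4 147.4] rpy [-180.  -15.   12.] F [-1.6  0.   4.7] w 19.7 q [-0.7  -0.08  0.57  2.04  0.02  0.9  -1.5 ]
```

The pointer (297.6) is now centred on the clip (297.65). One small easing of the contact, then a check.

```bash
python3 -m handwheel '[[[0,0,0],[0,0,-0.002],0],[[0,0,0],[0,0,0],0],[[0,0,0],[0,0,0],0],[[0,0,0],[0,0,0],0],[[0,0,0],[0,0,0],0],[[0,0,0],[0,0,0],0],[[0,0,0],[0,0,0],0],[[0,0,0],[0,0,0],0],[[0,0,0],[0,0,0],0]]' | grep -E 'time|pos|rot|force'
sed -i 's/188:206/194:200/' gr.py; python3 gr.py
python3 - <<'E'
from h import *
st();t=cam('top');print([b for b in blobs(t['img'],(95,100,50),(130,255,255))[1]],[b for b in blobs(t['img'],(0,0,0),(180,255,45),40)[1]][2:4])
E
```

```text
time_s: 36.05
eef_pos: [531.5, 26.4, 147.4]
tcp_rot: [-3.142, -0.261, 0.21]
force: [-0.6, -0.7, 3.3]
t 36.05 p [531.5  26.4 147.4] rpy [-180.  -15.   12.] F [-0.6 -0.7  3.3] w 20.1 q [-0.7  -0.08  0.57  2.04  0.03  0.9  -1.5 ]
cols 290.. rows 188..
[[ -7  -7  -7  -7  -7  -2   3 -18 -43 -22  -6  -6  -6  -7  -7  -7]
 [ -6  -5  -6  -7  -6  -1   3 -23 -46 -19   2  -4  -6  -7  -7  -7]
 [ -4  -4  -6  -5  -5   0  -7 -37 -49 -22  -2  -6  -7  -6  -7  -7]
 [ -3  -4  -4  -5  -4   4  -7 -39 -48 -17   0  -6  -6  -6  -7  -6]
 [ -3  -3  -2  -4  -3   5  -4 -29 -37 -11   1  -6  -6  -5  -7  -6]
 [ -2  -2  -2  -2  -2   8  12   6   0   4   2  -5  -5  -5  -5  -4]]
t 36.35 p [531.5  26.4 147.4] rpy [-180.  -15.   12.] F [-1.  -0.4  3.1] w 19.7 q [-0.7  -0.08  0.57  2.04  0.03  0.9  -1.5 ]
[([331, 199, 66, 66, 3344], [363.5, 230.6])] [([257, 125, 21, 12, 49], [266.0, 133.1]), ([254, 227, 71, 41, 973], [285.1, 243.9])]
```

Contact is about 6 N, steady and well clear of lift-off. The pointer is centred on the mark and still. Handing in.

```bash
python3 -c "
from cell import ctrl
print(ctrl.job_done())"
```

```text
the job is handed in; nothing more can be done
None
```

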